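# Change a photometer's filter by four clicks and take a reading

### The job

The next reading needs another filter: with a fingertip in the notch of the photometer's black filter dial, turn the dial clockwise (seen from above) exactly four clicks from where it stands, and tip the open light-shield lid shut over the cuvette. Only then press the green read key fully down and let it come up again. Do it all with gentle pushes of the fingertips, lift nothing, and leave the instrument and everything else on the bench where they stand.

Things in the scene. Friction and masses are not known exactly. Their poses are not given: they have to be found in the camera images.
- photometer: filter photometer: pale grey bench instrument, 180 (x) by 300 (y) by 66 mm high, 3.2 kg, loose on rubber feet. Origin: centre of its underside; x to its back, y to its left, z up; its front (-x) roughly faces the robot. On its deck (z = 66 mm): dial left, cuvette well with lid right rear, display front middle, read key right front. A red deck arrow right of the dial points at the dot in use.
- dial_axis (a point): centre of the dial's top face, on its vertical axis: (0, 75, 85) mm in the photometer's frame. The dial is a black disc 112 mm in diameter with a ribbed rim, its top 19 mm above the deck; ten coloured dots on top, neighbours one click (24 deg) apart; one finger notch in the rim.
- dial_notch (a point): mid-point of the finger notch's floor, 44 mm from the dial axis, on a white radial line; turns with the dial. The notch is a 72 deg sector cut from the rim in to 24 mm from the axis, open outward and upward, with upright radial side walls 14 mm high; its floor is 5 mm above the deck. At this point it is 52 mm wide.
- filter_dial (a joint): dial angle in rad, growing clockwise seen from above. Ten click stops at 0, 0.419, 0.838 ... 3.77 (24 deg apart), end stops beyond. It starts at rest in one of the first four. About 3 to 6 N in the notch, 45 mm from the axis, carries it out of a stop; past half way it jumps by itself into the next (the force drops) and stays there when let go.
- lid (a joint): lid angle in rad: 0 shut, flat over the well; 1.85 fully open, leaning past upright on its stop, as it starts. The lid weighs 70 g, swings freely on a damped hinge and falls shut by itself in 1 to 2 s once pushed from behind to under about 1.4 rad.
- lid_hinge (a point): middle of the lid's hinge line, which runs along the photometer's x axis at its right side: (35, -132, 76.5) mm in the photometer's frame. Lid shut, the lid reaches from here toward the photometer's +y. Mind a wall shelf behind the work: its front edge is at world x = 0.62 m, its underside 0.51 m above the bench, for y < 0.16 m.
- lid_edge (a point): middle of the lid's free edge, 77 mm from the hinge; moves with the lid. The lid is a black plate 66 mm wide (along the hinge), 12 mm thick; open, it stands up about 75 mm above the hinge and leans 16 deg outward to the photometer's right (-y); push it from its -y side toward +y to shut it.
- read_key (a joint): travel of the round green read key in m: 0 up, 0.005 fully down; sprung, 4.5 N when fully down.
- read_key_top (a point): centre of the read key's top face, 24 mm in diameter, 17 mm above the deck when up, in a grey round bezel 40 mm across and 8 mm high; pressed straight down.
- sample_jar: bystander: sample jar with a red lid, 41 mm across, 59 mm high; origin under its centre
- sample_jar_2: bystander: another sample jar with a red lid, 41 mm across, 59 mm high; origin under its centre
- dropper_bottle: bystander: blue dropper bottle, 36 mm across, 93 mm high; origin under its centre
- petri_dish: bystander: petri dish, 60 mm across, 14 mm high; origin under its centre
- marker_pen: bystander: blue and white marker pen lying flat, 130 mm long; origin under its middle
- wash_bottle: bystander: white wash bottle with a red spout, 206 mm high; origin under its centre

How it is judged:
By the outcome, as a careful person would: the job done as asked, in the order asked, and still so for the second after the job is handed in, with the robot touching nothing.
It also fails if it takes over 70 s, if anything falls off the work surface, if the arm or the gripper's body presses on something with over 40 N, if the wrist force passes 120 N, or if a joint passes its speed limit or range.

### The arm

A 6-joint arm with a two-finger parallel gripper is mounted at the origin on a cart in front of the work surface, level with it; the furniture and walls round the work are solid. World frame = base frame: x ahead of the robot, y to its left, z up, the work surface at z = 0. Lengths are in m, angles in rad, forces in N, time in s.
With the tool pointing down it reaches from about 0.3 to 0.875 m from the base axis. Payload 6.4 kg.
Tool frame: the origin (TCP) lies midway between the tips of the shut fingers; the grasp point (between the pads) lies 19 mm behind it (r.pinch_z is the z of the grasp point in the tool frame, in m); z points along the fingers, y is the line along which they close (so a half turn about z gives the same grasp; the last joint's range is limited). The gripper opens to 85 mm and grips with 20 to 120 N. Pads are 22 mm wide; open, the fingers measure 114 mm over their backs; the gripper's body (76 mm by 85 mm) begins 54 mm behind the grasp point. The pads swing forward as they close: fully open they stand 13 mm farther back than shut.
Start: joints at [0.999, 0.181, 1.607, -0, 1.354, -0.206], TCP at [0.206, 0.537, 0.231] pointing down, gripper open.
Joint ranges: [-2.99, 2.99], [-0.89, 2.07], [0.3, 2.58], [-1.14, 4.28], [0, 2.63], [-3.12, 3.12]. Speed limits (rad/s): [2.57, 2.57, 3.01, 3.14, 3.14, 3.14].

### API

Orientations are given as [roll, pitch, yaw] about the fixed x, y, z axes, in that order (R = Rz(yaw) Ry(pitch) Rx(roll)).
In Python, from cell import status, viewer, job, r gives the robot as it stands. The module is installed in compiled form; this text tells all that it offers.
- The arm moves only by the tool apply_moves, never from a script. Its argument "rows" is a list of rows, each an object of numbers: "dx", "dy", "dz": the shift along the tool's x, y, z in m; "ax", "ay", "az": the turn, a rotation vector about the tool's x, y, z in rad; "fingers": the finger opening in m, from 0 to 0.0854. A call has 1 to 12 rows; each row shifts and turns the commanded pose from where the row before left it, along the tool's axes as they then stand; what a row does not reach is not made up. A row lasts 1/10 s, in which the tool goes at most 50 mm and 8.59 degrees, less where a joint would pass 70% of its speed; a pose out of reach is approached as far as the arm can. A call is refused whole if a number of a shift passes 0.05 or a number of a turn 0.15, either way. A call with a gripper value outside its range is refused whole. The fingers move at their own pace and stop on an object; "squeeze" is the grip in N (left out, the last holds). Time passes only in rows, so rows that do not move let the fingers close. It gives the time, the measured TCP pose, the force, the opening and the grip force at its end, in the units of the state.
- status.read_state(): the state, without advancing time (a new reading comes with each control period).
- viewer.get_image(name): name is "scene" or "top" or "wrist"; returns the picture (420x560x3 uint8, red, green, blue); there is no depth.
- viewer.camera_model(name): a dict with "intrinsics" (3x3 intrinsics, pixels), "R" (3x3) and "t" (3): a world point X has camera coordinates R X + t; the wrist camera has in their place "hand_eye" (4x4, takes a point from camera to tool coordinates, whose origin is the TCP and whose axes are the flange's). Camera axes: x right, y down, z forward; pixel columns grow to the right and rows downward; lengths in m; the calibration is good to about 2 mm. A picture is of the moment at which its call begins: read the wrist's pose just before it. camera_model takes no time and is no camera call.
- job.finish_job(): hands the job in; it is judged then, once.
The state is a dict: "time": time; "q": joint angles; "dq": joint speeds; "joint_efforts": joint torques, N m; "eef_pos": TCP position; "orientation": TCP orientation; "contact_force": force on the tool from outside, world axes, zero at the start; "ft_torque": the same for the moment, N m; "opening": opening from 0.0 (shut) to 1.0 (fully open); "finger_force": force on a finger pad.
Only numpy, scipy, OpenCV 4.12 (cv2) and the standard library are available. Lean on these libraries where they do the work, as an engineer would, in place of code of your own. Each camera call takes 0.05 s, during which the arm holds its last target. There are 200 camera calls.

## Working session

There is one attempt and no reset: what is moved stays moved. The work goes in short steps, Python scripts to look and compute and a tool call to move; the robot and the scene stay as the last step left them, time stands still between calls to the robot, and variables do not carry over. Pictures are saved under pics/ and viewed, at most 10 in all, crops included, and the job is handed in when it is done.

Besides the shell and the picture viewer there is one more tool, called as a command line: name --argument value ..., lists and objects as JSON in quotes. apply_moves: Moves the arm, as the interface text tells. Its arguments: {"type":"object","properties":{"rows":{"type":"array","items":{"type":"object","properties":{"dx":{"type":"number"},"dy":{"type":"number"},"dz":{"type":"number"},"ax":{"type":"number"},"ay":{"type":"number"},"az":{"type":"number"},"fingers":{"type":"number"}}}},"squeeze":{"type":"number"}},"required":["rows"]}

```bash
mkdir -p pics; python3 - <<'E'
from cell import status, viewer, job, r
import cv2
s=status.read_state(); print(s)
for n in ("scene","top"):
    cv2.imwrite(f"pics/{n}0.png",cv2.cvtColor(viewer.get_image(n),cv2.COLOR_RGB2BGR))
    print(n,viewer.camera_model(n))
print(viewer.camera_model("wrist"))
E
```

```text
{'time': 0.0, 'q': array([ 9.98703069e-01,  1.81554821e-01,  1.60800092e+00, -2.71849608e-05,
        1.35379083e+00, -2.06283859e-01]), 'dq': array([ 5.83473022e-04,  4.58911171e-04, -6.52849102e-04, -9.89902084e-05,
       -3.55438552e-04, -1.47488672e-03]), 'joint_efforts': array([-3.49046240e-04, -4.44903338e+01, -3.51318777e+01, -4.79693263e-04,
        9.56637698e-03,  1.85026573e-05]), 'eef_pos': array([0.20535991, 0.53648975, 0.23037982]), 'orientation': array([-3.13987049e+00, -3.33269428e-04,  2.77578884e+00]), 'contact_force': array([-0.67501985,  0.44712061, -0.10868761]), 'ft_torque': array([0.00933556, 0.01676898, 0.00417852]), 'finger_force': 0.0, 'opening': 1.0003227147828062}
scene {'intrinsics': array([[534.17590846,   0.        , 281.47526713],
       [  0.        , 534.17590846, 207.41529019],
       [  0.        ,   0.        ,   1.        ]]), 'R': array([[ 0.83789397, -0.54570994,  0.01159119],
       [-0.38202876, -0.60147754, -0.70162582],
       [ 0.38985602,  0.58345988, -0.7124513 ]]), 't': array([-0.48093939,  0.17916097,  1.43045103])}
top {'intrinsics':
[... 219 characters left out ...]
,
       [-9.96698660e-01, -2.56739452e-02, -7.70235614e-02],
       [ 7.69795884e-02,  2.69818953e-03, -9.97029018e-01]]), 't': array([-0.12232827,  0.54499595,  1.3889521 ])}
{'intrinsics': array([[330.47260083,   0.        , 278.08053799],
       [  0.        , 330.47260083, 207.55660489],
       [  0.        ,   0.        ,   1.        ]]), 'hand_eye': array([[-2.15773268e-04, -9.50527069e-01, -3.10641666e-01,
         7.85711839e-02],
       [ 9.99999503e-01, -5.07474533e-04,  8.58207859e-04,
        -3.05495515e-04],
       [-9.73392536e-04, -3.10641327e-01,  9.50526706e-01,
        -1.43019829e-01],
       [ 0.00000000e+00,  0.00000000e+00,  0.00000000e+00,
         1.00000000e+00]])}
```

View pics/top0.png

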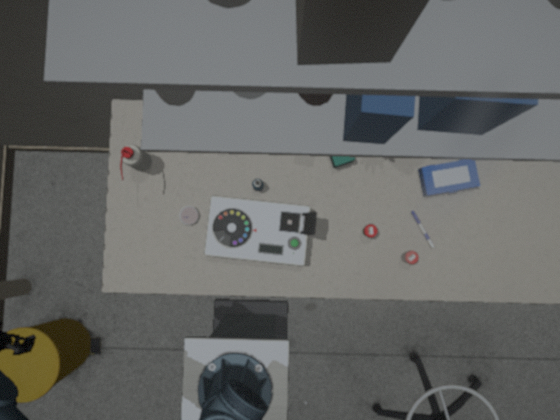

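View pics/scene0.png

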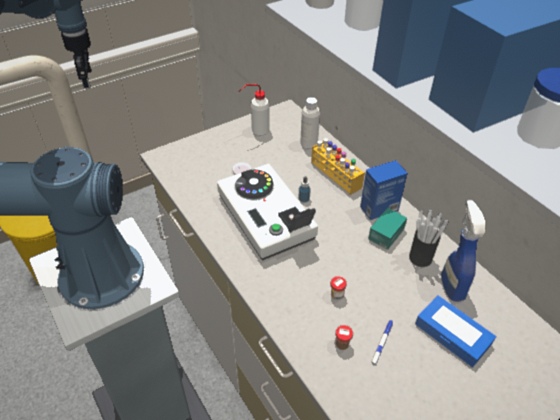

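The top view shows the dial at about (232,228), the green key at (294,243), the open lid at about (308,222) and the deck corners near (210,198), (311,205), (307,265) and (206,260). The scene view agrees. Next I'll measure these.

```bash
cat > h.py <<'E'
import numpy as np, cv2
from scipy.spatial.transform import Rotation as Rt
from cell import status, viewer, job, r
def cam(n,s=None):
    m=viewer.camera_model(n);K=m["intrinsics"]
    if n!="wrist": return K,m["R"],m["t"]
    s=s or status.read_state(); T=np.eye(4);T[:3,:3]=Rt.from_euler("xyz",s["orientation"]).as_matrix();T[:3,3]=s["eef_pos"]
    W=np.linalg.inv(T@m["hand_eye"]); return K,W[:3,:3],W[:3,3]
def ray(c,uv,z):
    K,R,t=c; d=R.T@np.linalg.inv(K)@np.array([*uv,1.]); o=-R.T@t
    return o+d*(z-o[2])/d[2]
def proj(c,X):
    K,R,t=c; p=K@(R@np.asarray(X)+t); return p[:2]/p[2]
def cen(m):
    n,l,st,c=cv2.connectedComponentsWithStats(m.astype(np.uint8)); i=1+np.argmax(st[1:,4]); return c[i],st[i,4],(l==i)
def grab(n,name):
    im=viewer.get_image(n); cv2.imwrite(f"pics/{name}.png",im[...,::-1]); return im
E
python3 - <<'E'
from h import *
im=cv2.imread("pics/top0.png"); c=cam("top")
hsv=cv2.cvtColor(im,cv2.COLOR_BGR2HSV)
roi=np.zeros(im.shape[:2],bool); roi[185:275,195:325]=1
H,S,V=cv2.split(hsv)
print(hsv[255,220],hsv[280,220])
w=roi&(S<25)&(V>150); ce,a,m=cen(w)
rect=cv2.minAreaRect(np.argwhere(m)[:,::-1].astype(np.float32)); b=cv2.boxPoints(rect)
print(a,rect); P=[ray(c,p,.066) for p in b]; print(np.round(P,3))
g=roi&(H>45)&(H<85)&(S>90); g[:,:270]=0; k,a,_=cen(g); print("key",k,a,ray(c,k,.083))
d=roi&(V<70); d[:,260:]=0; d=cv2.morphologyEx(d.astype(np.uint8),cv2.MORPH_CLOSE,np.ones((7,7)))
k,a,m=cen(d); print("dial",k,a,cv2.minEnclosingCircle(np.argwhere(m)[:,::-1].astype(np.float32)),ray(c,k,.085))
crop=im[190:272,198:322]; cv2.imwrite("pics/crop.png",cv2.resize(crop,None,fx=6,fy=6,interpolation=cv2.INTER_CUBIC))
E
```

```text
[100  10 152] [ 19  15 138]
3126 ((256.77471923828125, 230.08372497558594), (98.6683349609375, 57.82523727416992), 6.170175075531006)
[[ 0.407  0.096  0.066]
 [ 0.578  0.084  0.066]
 [ 0.554 -0.208  0.066]
 [ 0.384 -0.193  0.066]]
key [294.06060606 242.57575758] 33 [ 0.44628598 -0.16588417  0.083     ]
dial [234.2040521  227.25904486] 691 ((232.0, 227.5), 18.33721923828125) [0.4863129  0.00971402 0.085     ]
```

View pics/crop.png

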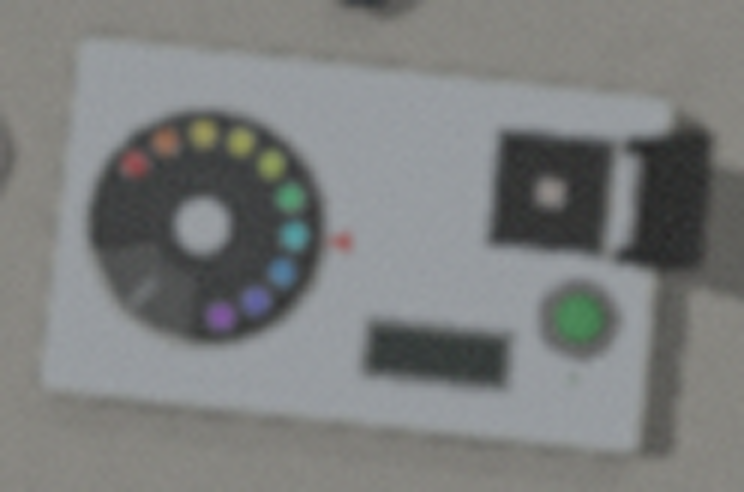

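apply_moves --rows '[{"dx": -0.0226, "dy": -0.0211, "dz": -0.001, "fingers": 0}, {"dx": -0.0226, "dy": -0.0211, "dz": -0.001}, {"dx": -0.0226, "dy": -0.0211, "dz": -0.001}, {"dx": -0.0226, "dy": -0.0211, "dz": -0.001}, {"dx": -0.0226, "dy": -0.0211, "dz": -0.001}, {"dx": -0.0226, "dy": -0.0211, "dz": -0.001}, {"dx": -0.0226, "dy": -0.0211, "dz": -0.001}, {"dx": -0.0226, "dy": -0.0211, "dz": -0.001}, {"dx": -0.0226, "dy": -0.0211, "dz": -0.001}, {"dx": -0.0226, "dy": -0.0211, "dz": -0.001}, {"dx": -0.0226, "dy": -0.0211, "dz": -0.001}, {"dx": -0.0226, "dy": -0.0211, "dz": -0.001}]'

```text
schema error: expected keys dx, dy, dz, ax, ay, az, fingers
```

apply_moves --rows '[{"dx": -0.0226, "dy": -0.0211, "dz": -0.001}, {"dx": -0.0226, "dy": -0.0211, "dz": -0.001}, {"dx": -0.0226, "dy": -0.0211, "dz": -0.001}, {"dx": -0.0226, "dy": -0.0211, "dz": -0.001}, {"az": -0.117}, {"az": -0.117}, {"az": -0.117}, {"az": -0.117}, {"az": -0.117}, {}, {}]'

```text
schema error: expected keys dx, dy, dz, ax, ay, az, fingers
```

```bash
python3 - <<'E'
from h import *
s=status.read_state(); print(s); grab("wrist","w1")
c=cam("wrist",s); print(proj(c,[.487,.018,.085]),proj(c,[.446,-.166,.083]))
E
```

```text
{'time': 0.1, 'q': array([ 9.98715030e-01,  1.81459412e-01,  1.60790836e+00, -9.37027503e-07,
        1.35379904e+00, -2.06282356e-01]), 'dq': array([ 0.0006057 , -0.0031595 , -0.00187048, -0.00144383,  0.00220017,
       -0.00080069]), 'joint_efforts': array([ 5.36348434e-04, -4.45868003e+01, -3.52241135e+01, -3.01396676e-04,
        3.97844546e-03,  3.07893265e-05]), 'eef_pos': array([0.20537524, 0.53654108, 0.2304782 ]), 'orientation': array([-3.14005168e+00, -3.21528082e-04,  2.77579367e+00]), 'contact_force': array([0.51246623, 0.00060755, 0.41216703]), 'ft_torque': array([ 0.01997682, -0.00861849,  0.00930712]), 'finger_force': 0.0, 'opening': 1.000186770637799}
[-10.95861103 517.95622605] [-141.53071068  529.47593447]
```

View pics/w1.png

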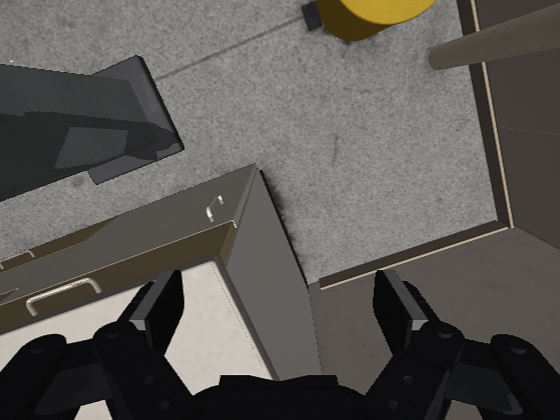

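The wrist view shows only the floor and the bench corner. Both moves were refused because every row needs all seven keys, so I'm resending them in full.

apply_moves --rows '[{"dx": -0.0226, "dy": -0.0211, "dz": -0.001, "ax": 0, "ay": 0, "az": 0, "fingers": 0}, {"dx": -0.0226, "dy": -0.0211, "dz": -0.001, "ax": 0, "ay": 0, "az": 0, "fingers": 0}, {"dx": -0.0226, "dy": -0.0211, "dz": -0.001, "ax": 0, "ay": 0, "az": 0, "fingers": 0}, {"dx": -0.0226, "dy": -0.0211, "dz": -0.001, "ax": 0, "ay": 0, "az": 0, "fingers": 0}, {"dx": -0.0226, "dy": -0.0211, "dz": -0.001, "ax": 0, "ay": 0, "az": 0, "fingers": 0}, {"dx": -0.0226, "dy": -0.0211, "dz": -0.001, "ax": 0, "ay": 0, "az": 0, "fingers": 0}, {"dx": -0.0226, "dy": -0.0211, "dz": -0.001, "ax": 0, "ay": 0, "az": 0, "fingers": 0}, {"dx": -0.0226, "dy": -0.0211, "dz": -0.001, "ax": 0, "ay": 0, "az": 0, "fingers": 0}, {"dx": -0.0226, "dy": -0.0211, "dz": -0.001, "ax": 0, "ay": 0, "az": 0, "fingers": 0}, {"dx": -0.0226, "dy": -0.0211, "dz": -0.001, "ax": 0, "ay": 0, "az": 0, "fingers": 0}, {"dx": -0.0226, "dy": -0.0211, "dz": -0.001, "ax": 0, "ay": 0, "az": 0, "fingers": 0}, {"dx": -0.0226, "dy": -0.0211, "dz": -0.001, "ax": 0, "ay": 0, "az": 0, "fingers": 0}]'

```text
time: 1.35
eef_pos: [0.3686, 0.2023, 0.2432]
orientation: [3.142, 0.0, 2.776]
contact_force: [0.6, 0.5, 0.5]
opening: -0.0
finger_force: 0.0
```

apply_moves --rows '[{"dx": -0.0226, "dy": -0.0211, "dz": -0.001, "ax": 0, "ay": 0, "az": 0, "fingers": 0}, {"dx": -0.0226, "dy": -0.0211, "dz": -0.001, "ax": 0, "ay": 0, "az": 0, "fingers": 0}, {"dx": -0.0226, "dy": -0.0211, "dz": -0.001, "ax": 0, "ay": 0, "az": 0, "fingers": 0}, {"dx": -0.0226, "dy": -0.0211, "dz": -0.001, "ax": 0, "ay": 0, "az": 0, "fingers": 0}, {"dx": -0.0226, "dy": -0.0211, "dz": -0.001, "ax": 0, "ay": 0, "az": 0, "fingers": 0}, {"dx": -0.0226, "dy": -0.0211, "dz": -0.001, "ax": 0, "ay": 0, "az": 0, "fingers": 0}, {"dx": 0, "dy": 0, "dz": 0, "ax": 0, "ay": 0, "az": -0.12, "fingers": 0}, {"dx": 0, "dy": 0, "dz": 0, "ax": 0, "ay": 0, "az": -0.12, "fingers": 0}, {"dx": 0, "dy": 0, "dz": 0, "ax": 0, "ay": 0, "az": -0.12, "fingers": 0}, {"dx": 0, "dy": 0, "dz": 0, "ax": 0, "ay": 0, "az": -0.12, "fingers": 0}, {"dx": 0, "dy": 0, "dz": 0, "ax": 0, "ay": 0, "az": -0.12, "fingers": 0}, {"dx": 0, "dy": 0, "dz": 0, "ax": 0, "ay": 0, "az": 0, "fingers": 0}]'

```text
time: 2.55
eef_pos: [0.4495, 0.0368, 0.2491]
orientation: [3.141, -0.0, -2.906]
contact_force: [-0.7, -1.2, 0.2]
opening: 0.004
finger_force: 0.0
```

```bash
python3 - <<'E'
from h import *
s=status.read_state(); print(s); grab("wrist","w2")
c=cam("wrist",s); print(proj(c,[.487,.018,.085]),proj(c,[.446,-.166,.083]))
E
```

```text
{'time': 2.55, 'q': array([-1.82543654e-01, -1.23275107e-01,  1.88239527e+00, -1.09231676e-05,
        1.38294174e+00, -1.98852256e+00]), 'dq': array([ 2.15497662e-03, -5.06910266e-04, -1.10888746e-03, -2.98133350e-04,
        1.07998725e-04,  1.24423679e-01]), 'joint_efforts': array([-2.05082749e-02, -2.91997701e+01, -3.55842447e+01, -2.11431958e-03,
        5.71875917e-04, -1.25225343e+00]), 'eef_pos': array([0.44951484, 0.036807  , 0.24906543]), 'orientation': array([ 3.14141209e+00, -4.33254868e-04, -2.90640800e+00]), 'contact_force': array([-0.65131497, -1.20022591,  0.16095366]), 'ft_torque': array([ 0.02998514, -0.0062516 ,  0.02435486]), 'finger_force': 0.0, 'opening': 0.004223964535551566}
[251.34899128 217.70868764] [ 64.05722252 131.98752039]
```

View pics/w2.png

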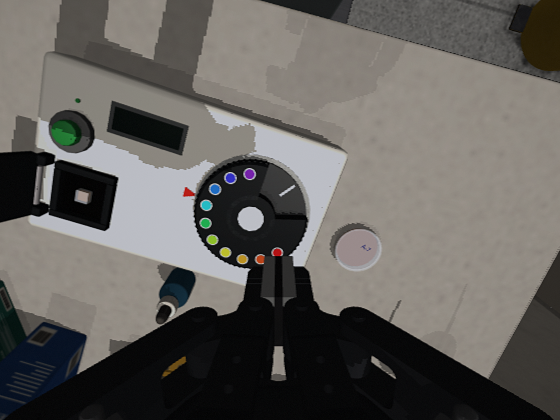

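The wrist view shows the dial hub at (250,218), the white notch line at (287,190), the red arrow at (189,191), the cyan dot at (206,205) and the green key at (65,131). The lid stands open at the left.

```bash
python3 - <<'E'
from h import *
im=cv2.imread("pics/w2.png"); hsv=cv2.cvtColor(im,cv2.COLOR_BGR2HSV);H,S,V=cv2.split(hsv)
c=cam("wrist")
def reg(m,x0,x1,y0,y1):
    z=np.zeros_like(m); z[y0:y1,x0:x1]=m[y0:y1,x0:x1]; return cen(z)
k,a,_=reg((S<50)&(V>180),236,265,204,232); D=ray(c,k,.085); print("hub",k,a,D)
k,a,_=reg((S<60)&(V>150),276,299,180,198); N=ray(c,k,.071); print("notch",k,a,N)
k,a,_=reg((S>120)&((H<8)|(H>172)),180,198,180,200); A=ray(c,k,.066); print("arrow",k,a,A)
k,a,_=reg((H>45)&(H<80)&(S>100),45,90,108,150); G=ray(c,k,.082); print("key",k,a,G)
k,a,_=reg((S>60)&(V>100),200,212,199,211); C=ray(c,k,.085); print("cyan",k,a,C)
for n,P in (("notch",N),("arrow",A),("cyan",C),("key",G)):
    d=P-D; print(n,np.degrees(np.arctan2(d[1],d[0])),np.hypot(d[0],d[1]))
# lid white gap/hinge & well corners
for p in ((52,162),(117,174),(110,229),(48,214)): print(ray(c,p,.066))
for p in ((347,152),(41,54)): print("corner",ray(c,p,.066))
s=status.read_state();print(s["eef_pos"],s["orientation"])
E
```

```text
hub [250.24557522 218.27654867] 452 [0.4878031  0.01692001 0.085     ]
notch [286.81818182 190.09090909] 44 [0.45512189 0.04652495 0.071     ]
arrow [187.95454545 192.3030303 ] 66 [ 0.48182044 -0.05088333  0.066     ]
key [ 65.79902755 132.21555916] 617 [ 0.44537926 -0.1650488   0.082     ]
cyan [205.97297297 204.91891892] 74 [ 0.48411553 -0.02792077  0.085     ]
notch 137.82749764476387 0.04409663781070169
arrow -95.04245723099585 0.06806676656997046
cyan -94.70125221692352 0.04499215505849334
key -103.12340663014321 0.18684867909713598
[ 0.4817533  -0.18678241  0.066     ]
[ 0.47921386 -0.12302328  0.066     ]
[ 0.54076458 -0.12537971  0.066     ]
[ 0.53856807 -0.18961594  0.066     ]
corner [0.40515407 0.09544934 0.066     ]
corner [ 0.38394404 -0.19861591  0.066     ]
[0.44953002 0.03680435 0.24910316] [ 3.14144224e+00 -3.92911546e-04 -2.91000804e+00]
```

apply_moves --rows '[{"dx": -0.0052, "dy": 0.0087, "dz": 0.02, "ax": 0, "ay": 0, "az": 0, "fingers": 0}, {"dx": 0, "dy": 0, "dz": 0.025, "ax": 0, "ay": 0, "az": -0.12, "fingers": 0}, {"dx": 0, "dy": 0, "dz": 0.025, "ax": 0, "ay": 0, "az": -0.12, "fingers": 0}, {"dx": 0, "dy": 0, "dz": 0.025, "ax": 0, "ay": 0, "az": -0.12, "fingers": 0}, {"dx": 0, "dy": 0, "dz": 0.025, "ax": 0, "ay": 0, "az": -0.12, "fingers": 0}, {"dx": 0, "dy": 0, "dz": 0.025, "ax": 0, "ay": 0, "az": -0.12, "fingers": 0}, {"dx": 0, "dy": 0, "dz": 0, "ax": 0, "ay": 0, "az": 0, "fingers": 0}, {"dx": 0, "dy": 0, "dz": 0, "ax": 0, "ay": 0, "az": 0, "fingers": 0}]'

```text
time: 3.4
eef_pos: [0.4526, 0.0465, 0.1045]
orientation: [3.141, -0.001, -2.312]
contact_force: [0.2, 0.1, -0.0]
opening: 0.002
finger_force: 0.0
```

```bash
python3 - <<'E'
from h import *
s=status.read_state(); print(s["eef_pos"],s["orientation"],s["q"],s["contact_force"])
d=s["eef_pos"]-[.4878,.0169,0]; print(np.degrees(np.arctan2(d[1],d[0])),np.hypot(d[0],d[1]))
grab("wrist","w3")
E
```

```text
[0.45259231 0.0465087  0.10445911] [ 3.14073118e+00 -5.34646530e-04 -2.31230078e+00] [-1.59516949e-01  7.63818426e-02  2.00730660e+00  3.08698604e-05
  1.05891776e+00 -2.55962006e+00] [ 0.22337662  0.05163707 -0.02690006]
139.9370918292452 0.04600278980028749
```

View pics/w3.png

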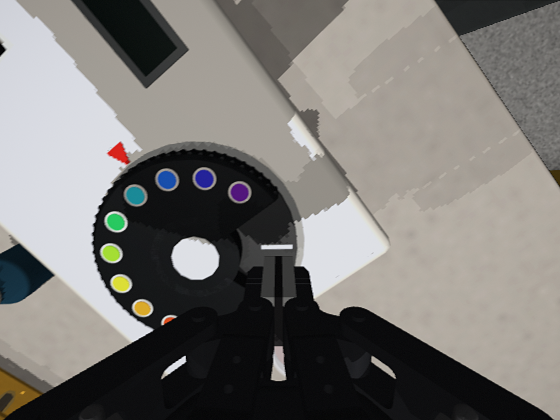

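The notch sits right under the shut fingertips, with the white line at (276,247). Lowering in, then moving toward the leading wall.

apply_moves --rows '[{"dx": 0, "dy": 0, "dz": 0.01, "ax": 0, "ay": 0, "az": 0, "fingers": 0}, {"dx": 0, "dy": 0, "dz": 0.01, "ax": 0, "ay": 0, "az": 0, "fingers": 0}, {"dx": 0, "dy": 0, "dz": 0.007, "ax": 0, "ay": 0, "az": 0, "fingers": 0}, {"dx": 0, "dy": 0, "dz": 0, "ax": 0, "ay": 0, "az": 0, "fingers": 0}, {"dx": 0, "dy": 0, "dz": 0, "ax": 0, "ay": 0, "az": 0, "fingers": 0}]'

```text
time: 3.95
eef_pos: [0.4526, 0.0465, 0.0771]
orientation: [3.141, -0.0, -2.308]
contact_force: [0.2, -0.1, 0.5]
opening: -0.005
finger_force: 0.0
```

apply_moves --rows '[{"dx": -0.0023, "dy": 0, "dz": 0, "ax": 0, "ay": 0, "az": 0.05, "fingers": 0}, {"dx": -0.0023, "dy": 0, "dz": 0, "ax": 0, "ay": 0, "az": 0.05, "fingers": 0}, {"dx": -0.0023, "dy": 0, "dz": 0, "ax": 0, "ay": 0, "az": 0.05, "fingers": 0}, {"dx": 0, "dy": 0, "dz": 0, "ax": 0, "ay": 0, "az": 0, "fingers": 0}, {"dx": 0, "dy": 0, "dz": 0, "ax": 0, "ay": 0, "az": 0, "fingers": 0}]'

```text
time: 4.45
eef_pos: [0.4578, 0.0513, 0.0775]
orientation: [-3.141, 0.0, -2.456]
contact_force: [0.6, -0.9, 0.7]
opening: 0.005
finger_force: 0.0
```

apply_moves --rows '[{"dx": -0.0023, "dy": 0, "dz": 0, "ax": 0, "ay": 0, "az": 0.05, "fingers": 0}, {"dx": 0, "dy": 0, "dz": 0, "ax": 0, "ay": 0, "az": 0, "fingers": 0}, {"dx": 0, "dy": 0, "dz": 0, "ax": 0, "ay": 0, "az": 0, "fingers": 0}]'

```text
time: 4.75
eef_pos: [0.4594, 0.0527, 0.0774]
orientation: [-3.142, 0.0, -2.506]
contact_force: [0.1, 0.5, 1.2]
opening: 0.004
finger_force: 0.0
```

apply_moves --rows '[{"dx": -0.0023, "dy": 0, "dz": 0, "ax": 0, "ay": 0, "az": 0.05, "fingers": 0}, {"dx": 0, "dy": 0, "dz": 0, "ax": 0, "ay": 0, "az": 0, "fingers": 0}, {"dx": 0, "dy": 0, "dz": 0, "ax": 0, "ay": 0, "az": 0, "fingers": 0}]'

```text
time: 5.05
eef_pos: [0.4612, 0.0541, 0.0773]
orientation: [3.142, -0.0, -2.555]
contact_force: [-0.2, 0.6, 0.2]
opening: 0.004
finger_force: 0.0
```

apply_moves --rows '[{"dx": -0.0023, "dy": 0, "dz": 0, "ax": 0, "ay": 0, "az": 0.05, "fingers": 0}, {"dx": 0, "dy": 0, "dz": 0, "ax": 0, "ay": 0, "az": 0, "fingers": 0}, {"dx": 0, "dy": 0, "dz": 0, "ax": 0, "ay": 0, "az": 0, "fingers": 0}]'

```text
time: 5.35
eef_pos: [0.4631, 0.0553, 0.0773]
orientation: [3.142, -0.0, -2.605]
contact_force: [-0.7, 0.1, -0.1]
opening: 0.002
finger_force: 0.0
```

apply_moves --rows '[{"dx": -0.0023, "dy": 0, "dz": 0, "ax": 0, "ay": 0, "az": 0.05, "fingers": 0}, {"dx": 0, "dy": 0, "dz": 0, "ax": 0, "ay": 0, "az": 0, "fingers": 0}, {"dx": 0, "dy": 0, "dz": 0, "ax": 0, "ay": 0, "az": 0, "fingers": 0}]'

```text
time: 5.65
eef_pos: [0.4651, 0.0566, 0.0773]
orientation: [3.142, -0.0, -2.655]
contact_force: [1.0, 0.1, 0.1]
opening: 0.002
finger_force: 0.0
```

apply_moves --rows '[{"dx": -0.0023, "dy": 0, "dz": 0, "ax": 0, "ay": 0, "az": 0.05, "fingers": 0}, {"dx": 0, "dy": 0, "dz": 0, "ax": 0, "ay": 0, "az": 0, "fingers": 0}, {"dx": 0, "dy": 0, "dz": 0, "ax": 0, "ay": 0, "az": 0, "fingers": 0}]'

```text
time: 5.95
eef_pos: [0.4665, 0.0576, 0.0771]
orientation: [3.141, -0.001, -2.705]
contact_force: [-3.1, -0.9, 1.5]
opening: -0.004
finger_force: 1.6
```

apply_moves --rows '[{"dx": -0.0023, "dy": 0, "dz": 0, "ax": 0, "ay": 0, "az": 0.05, "fingers": 0}, {"dx": 0, "dy": 0, "dz": 0, "ax": 0, "ay": 0, "az": 0, "fingers": 0}, {"dx": 0, "dy": 0, "dz": 0, "ax": 0, "ay": 0, "az": 0, "fingers": 0}]'

```text
time: 6.25
eef_pos: [0.4691, 0.0586, 0.0772]
orientation: [3.141, -0.0, -2.755]
contact_force: [-1.3, -1.7, -0.3]
opening: -0.001
finger_force: 1.0
```

apply_moves --rows '[{"dx": -0.0023, "dy": 0, "dz": 0, "ax": 0, "ay": 0, "az": 0.05, "fingers": 0}, {"dx": 0, "dy": 0, "dz": 0, "ax": 0, "ay": 0, "az": 0, "fingers": 0}, {"dx": 0, "dy": 0, "dz": 0, "ax": 0, "ay": 0, "az": 0, "fingers": 0}]'

```text
time: 6.55
eef_pos: [0.4719, 0.0595, 0.0774]
orientation: [-3.141, 0.001, -2.805]
contact_force: [-0.5, -0.2, -0.0]
opening: 0.001
finger_force: 0.1
```

apply_moves --rows '[{"dx": -0.0023, "dy": 0, "dz": 0, "ax": 0, "ay": 0, "az": 0.05, "fingers": 0}, {"dx": 0, "dy": 0, "dz": 0, "ax": 0, "ay": 0, "az": 0, "fingers": 0}, {"dx": 0, "dy": 0, "dz": 0, "ax": 0, "ay": 0, "az": 0, "fingers": 0}]'

```text
time: 6.85
eef_pos: [0.4741, 0.0602, 0.0775]
orientation: [-3.141, 0.001, -2.855]
contact_force: [-0.3, 0.2, -0.8]
opening: -0.001
finger_force: 0.0
```

```bash
cat >> h.py <<'E'
def dots(D=(.4878,.0169),name="d"):
    s=status.read_state(); im=grab("wrist",name); c=cam("wrist",s)
    hsv=cv2.cvtColor(im,cv2.COLOR_RGB2HSV)
    n,l,st,ce=cv2.connectedComponentsWithStats(((hsv[...,1]>100)&(hsv[...,2]>80)).astype(np.uint8)); o=[]
    for i in range(1,n):
        if st[i,4]<15: continue
        d=ray(c,ce[i],.085)[:2]-D; ra=np.hypot(*d)*1e3
        if 40<ra<50: o.append((round(np.degrees(np.arctan2(d[1],d[0])),1),int(np.median(hsv[...,0][l==i])),round(ra),st[i,4]))
    e=s["eef_pos"][:2]-D
    print(sorted(o),"tcp",np.degrees(np.arctan2(e[1],e[0])),np.hypot(*e),s["time"],s["contact_force"])
E
python3 -c "
from h import *
dots(name='d1')
im=cv2.imread('pics/w2.png');hsv=cv2.cvtColor(im,cv2.COLOR_BGR2HSV)
for p in ((249,174),(230,178),(215,189),(206,205),(206,224),(212,240),(226,253),(242,259),(260,259),(277,253)):print(p,hsv[p[1],p[0]])"
```

```text
[(np.float64(-179.5), 138, 45, np.int32(357)), (np.float64(-155.2), 120, 45, np.int32(361)), (np.float64(-131.0), 109, 45, np.int32(353)), (np.float64(-106.9), 93, 45, np.int32(325)), (np.float64(-82.9), 70, 46, np.int32(293)), (np.float64(-59.1), 40, 46, np.int32(261)), (np.float64(-35.4), 30, 46, np.int32(236)), (np.float64(10.5), 8, 47, np.int32(68))] tcp 107.5702137123495 0.045449419950489206 6.85 [-0.29851095  0.20267954 -0.81816945]
(249, 174) [138 201 170]
(230, 178) [120 191 191]
(215, 189) [106 213 192]
(206, 205) [ 92 206 196]
(206, 224) [ 70 207 171]
(212, 240) [ 40 197 189]
(226, 253) [ 30 194 189]
(242, 259) [ 22 207 185]
(260, 259) [  8 219 184]
(277, 253) [  0 229 176]
```

apply_moves --rows '[{"dx": -0.0023, "dy": 0, "dz": 0, "ax": 0, "ay": 0, "az": 0.05, "fingers": 0}, {"dx": -0.0023, "dy": 0, "dz": 0, "ax": 0, "ay": 0, "az": 0.05, "fingers": 0}, {"dx": -0.0023, "dy": 0, "dz": 0, "ax": 0, "ay": 0, "az": 0.05, "fingers": 0}, {"dx": -0.0023, "dy": 0, "dz": 0, "ax": 0, "ay": 0, "az": 0.05, "fingers": 0}, {"dx": -0.0023, "dy": 0, "dz": 0, "ax": 0, "ay": 0, "az": 0.05, "fingers": 0}, {"dx": -0.0023, "dy": 0, "dz": 0, "ax": 0, "ay": 0, "az": 0.05, "fingers": 0}, {"dx": -0.0023, "dy": 0, "dz": 0, "ax": 0, "ay": 0, "az": 0.05, "fingers": 0}, {"dx": -0.0023, "dy": 0, "dz": 0, "ax": 0, "ay": 0, "az": 0.05, "fingers": 0}, {"dx": 0, "dy": 0, "dz": 0, "ax": 0, "ay": 0, "az": 0, "fingers": 0}, {"dx": 0, "dy": 0, "dz": 0, "ax": 0, "ay": 0, "az": 0, "fingers": 0}, {"dx": 0, "dy": 0, "dz": 0, "ax": 0, "ay": 0, "az": 0, "fingers": 0}]'

```text
time: 8.0
eef_pos: [0.4919, 0.0622, 0.0774]
orientation: [3.142, 0.001, 3.027]
contact_force: [0.3, 0.1, -0.5]
opening: 0.002
finger_force: 0.0
```

```bash
python3 -c "
from h import *
dots(name='d2')"
```

```text
[(np.float64(-178.4), 120, 45, np.int32(367)), (np.float64(-154.1), 109, 45, np.int32(359)), (np.float64(-130.1), 93, 45, np.int32(325)), (np.float64(-106.2), 70, 46, np.int32(289)), (np.float64(-82.3), 43, 46, np.int32(265)), (np.float64(-58.7), 26, 46, np.int32(241)), (np.float64(-12.1), 8, 47, np.int32(74)), (np.float64(157.3), 138, 45, np.int32(358))] tcp 84.77049066572495 0.04547534378896196 8.0 [ 0.26495103  0.06338109 -0.46379976]
```

apply_moves --rows '[{"dx": -0.0023, "dy": 0, "dz": 0, "ax": 0, "ay": 0, "az": 0.05, "fingers": 0}, {"dx": -0.0023, "dy": 0, "dz": 0, "ax": 0, "ay": 0, "az": 0.05, "fingers": 0}, {"dx": -0.0023, "dy": 0, "dz": 0, "ax": 0, "ay": 0, "az": 0.05, "fingers": 0}, {"dx": -0.0023, "dy": 0, "dz": 0, "ax": 0, "ay": 0, "az": 0.05, "fingers": 0}, {"dx": -0.0023, "dy": 0, "dz": 0, "ax": 0, "ay": 0, "az": 0.05, "fingers": 0}, {"dx": -0.0023, "dy": 0, "dz": 0, "ax": 0, "ay": 0, "az": 0.05, "fingers": 0}, {"dx": -0.0023, "dy": 0, "dz": 0, "ax": 0, "ay": 0, "az": 0.05, "fingers": 0}, {"dx": -0.0023, "dy": 0, "dz": 0, "ax": 0, "ay": 0, "az": 0.05, "fingers": 0}, {"dx": -0.0023, "dy": 0, "dz": 0, "ax": 0, "ay": 0, "az": 0.05, "fingers": 0}, {"dx": -0.0023, "dy": 0, "dz": 0, "ax": 0, "ay": 0, "az": 0.05, "fingers": 0}, {"dx": 0, "dy": 0, "dz": 0, "ax": 0, "ay": 0, "az": 0, "fingers": 0}, {"dx": 0, "dy": 0, "dz": 0, "ax": 0, "ay": 0, "az": 0, "fingers": 0}]'

```text
time: 9.25
eef_pos: [0.5132, 0.0546, 0.0773]
orientation: [3.142, 0.0, 2.527]
contact_force: [-0.0, 0.2, -0.4]
opening: 0.0
finger_force: 0.0
```

```bash
python3 -c "
from h import *
dots(name='d3')"
```

```text
[(np.float64(-166.0), 93, 45, np.int32(333)), (np.float64(-142.1), 70, 46, np.int32(302)), (np.float64(-118.2), 43, 46, np.int32(275)), (np.float64(-94.4), 25, 46, np.int32(252)), (np.float64(-74.5), 14, 45, np.int32(50)), (np.float64(-43.5), 5, 48, np.int32(23)), (np.float64(121.3), 138, 45, np.int32(349)), (np.float64(145.7), 120, 45, np.int32(365)), (np.float64(169.9), 107, 45, np.int32(357))] tcp 55.997673501165636 0.045471532768381305 9.25 [-0.02507059  0.20245254 -0.40523511]
```

apply_moves --rows '[{"dx": -0.0023, "dy": 0, "dz": 0, "ax": 0, "ay": 0, "az": 0.05, "fingers": 0}, {"dx": -0.0023, "dy": 0, "dz": 0, "ax": 0, "ay": 0, "az": 0.05, "fingers": 0}, {"dx": -0.0023, "dy": 0, "dz": 0, "ax": 0, "ay": 0, "az": 0.05, "fingers": 0}, {"dx": -0.0023, "dy": 0, "dz": 0, "ax": 0, "ay": 0, "az": 0.05, "fingers": 0}, {"dx": -0.0023, "dy": 0, "dz": 0, "ax": 0, "ay": 0, "az": 0.05, "fingers": 0}, {"dx": -0.0023, "dy": 0, "dz": 0, "ax": 0, "ay": 0, "az": 0.05, "fingers": 0}, {"dx": -0.0023, "dy": 0, "dz": 0, "ax": 0, "ay": 0, "az": 0.05, "fingers": 0}, {"dx": -0.0023, "dy": 0, "dz": 0, "ax": 0, "ay": 0, "az": 0.05, "fingers": 0}, {"dx": -0.0023, "dy": 0, "dz": 0, "ax": 0, "ay": 0, "az": 0.05, "fingers": 0}, {"dx": 0, "dy": 0, "dz": 0, "ax": 0, "ay": 0, "az": 0, "fingers": 0}, {"dx": 0, "dy": 0, "dz": 0, "ax": 0, "ay": 0, "az": 0, "fingers": 0}]'

```text
time: 10.4
eef_pos: [0.5272, 0.0397, 0.0773]
orientation: [-3.142, -0.0, 2.078]
contact_force: [0.4, -0.3, -1.0]
opening: -0.003
finger_force: 0.0
```

```bash
python3 -c "
from h import *
dots(name='d4')"
```

```text
[(np.float64(-166.1), 70, 46, np.int32(300)), (np.float64(-142.2), 43, 46, np.int32(272)), (np.float64(-118.4), 25, 46, np.int32(249)), (np.float64(-99.2), 14, 44, np.int32(23)), (np.float64(-68.2), 5, 48, np.int32(43)), (np.float64(97.4), 138, 45, np.int32(353)), (np.float64(121.7), 120, 45, np.int32(364)), (np.float64(145.9), 107, 45, np.int32(356)), (np.float64(170.0), 93, 45, np.int32(333))] tcp 30.071187028220297 0.0455463936732971 10.4 [ 0.39719853 -0.25981603 -0.99184435]
```

The dial has turned 95°, which is four clicks, and it is resting in the stop. Lifting out and moving outside the lid.

apply_moves --rows '[{"dx": 0.001, "dy": 0, "dz": -0.01, "ax": 0, "ay": 0, "az": 0, "fingers": 0}, {"dx": 0, "dy": 0, "dz": -0.02, "ax": 0, "ay": 0, "az": 0, "fingers": 0}, {"dx": 0, "dy": 0, "dz": -0.03, "ax": 0, "ay": 0, "az": 0, "fingers": 0}, {"dx": 0, "dy": 0, "dz": -0.03, "ax": 0, "ay": 0, "az": 0.116, "fingers": 0}, {"dx": 0, "dy": 0, "dz": -0.03, "ax": 0, "ay": 0, "az": 0.116, "fingers": 0}, {"dx": 0, "dy": 0, "dz": -0.02, "ax": 0, "ay": 0, "az": 0.116, "fingers": 0}, {"dx": 0, "dy": 0, "dz": 0, "ax": 0, "ay": 0, "az": 0.116, "fingers": 0}, {"dx": 0, "dy": 0, "dz": 0, "ax": 0, "ay": 0, "az": 0.116, "fingers": 0}]'

```text
time: 11.25
eef_pos: [0.5274, 0.0407, 0.2193]
orientation: [3.139, 0.0, 1.492]
contact_force: [0.4, 0.1, 0.2]
opening: -0.002
finger_force: 0.0
```

apply_moves --rows '[{"dx": -0.0326, "dy": 0.0003, "dz": 0, "ax": 0, "ay": 0, "az": 0, "fingers": 0}, {"dx": -0.0326, "dy": 0.0003, "dz": 0, "ax": 0, "ay": 0, "az": 0, "fingers": 0}, {"dx": -0.0326, "dy": 0.0003, "dz": 0, "ax": 0, "ay": 0, "az": 0, "fingers": 0}, {"dx": -0.0326, "dy": 0.0003, "dz": 0, "ax": 0, "ay": 0, "az": 0, "fingers": 0}, {"dx": -0.0326, "dy": 0.0003, "dz": 0, "ax": 0, "ay": 0, "az": 0, "fingers": 0}, {"dx": -0.0326, "dy": 0.0003, "dz": 0, "ax": 0, "ay": 0, "az": 0, "fingers": 0}, {"dx": -0.0326, "dy": 0.0003, "dz": 0, "ax": 0, "ay": 0, "az": 0, "fingers": 0}, {"dx": -0.0326, "dy": 0.0003, "dz": 0, "ax": 0, "ay": 0, "az": 0, "fingers": 0}, {"dx": -0.0326, "dy": 0.0003, "dz": 0, "ax": 0, "ay": 0, "az": 0, "fingers": 0}, {"dx": -0.0326, "dy": 0.0003, "dz": 0, "ax": 0, "ay": 0, "az": 0, "fingers": 0}, {"dx": 0, "dy": 0, "dz": 0, "ax": 0, "ay": 0, "az": 0, "fingers": 0}, {"dx": 0, "dy": 0, "dz": 0, "ax": 0, "ay": 0, "az": 0, "fingers": 0}]'

```text
time: 12.45
eef_pos: [0.5051, -0.285, 0.2177]
orientation: [3.141, -0.0, 1.495]
contact_force: [0.0, -0.1, 0.4]
opening: -0.0
finger_force: 0.0
```

```bash
python3 -c "
from h import *
s=status.read_state();print(s['eef_pos'],s['orientation'],s['contact_force'])
grab('wrist','w4')"
```

```text
[ 0.50512773 -0.28503969  0.21765638] [ 3.14149341e+00 -3.36709124e-04  1.49485084e+00] [ 0.02242809 -0.13414769  0.35819879]
```

View pics/w4.png

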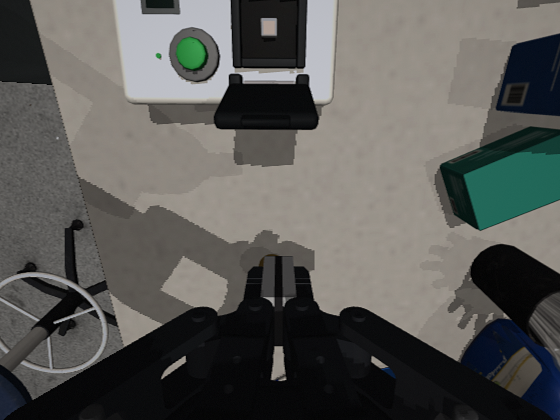

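The wrist view shows the lid standing open, centred at (267,105) and lined up with the fingers at column 278. The path is clear.

apply_moves --rows '[{"dx": 0, "dy": 0, "dz": 0.03, "ax": 0, "ay": 0, "az": 0, "fingers": 0}, {"dx": 0, "dy": 0, "dz": 0.03, "ax": 0, "ay": 0, "az": 0, "fingers": 0}, {"dx": 0, "dy": 0, "dz": 0.03, "ax": 0, "ay": 0, "az": 0, "fingers": 0}, {"dx": 0.015, "dy": 0, "dz": 0, "ax": 0, "ay": 0, "az": 0, "fingers": 0}, {"dx": 0.015, "dy": 0, "dz": 0, "ax": 0, "ay": 0, "az": 0, "fingers": 0}, {"dx": 0.01, "dy": 0, "dz": 0, "ax": 0, "ay": 0, "az": 0, "fingers": 0}, {"dx": 0.005, "dy": 0, "dz": 0, "ax": 0, "ay": 0, "az": 0, "fingers": 0}, {"dx": 0.005, "dy": 0, "dz": 0, "ax": 0, "ay": 0, "az": 0, "fingers": 0}, {"dx": 0.005, "dy": 0, "dz": 0, "ax": 0, "ay": 0, "az": 0, "fingers": 0}, {"dx": 0.005, "dy": 0, "dz": 0, "ax": 0, "ay": 0, "az": 0, "fingers": 0}]'

```text
time: 13.5
eef_pos: [0.5101, -0.225, 0.1278]
orientation: [3.141, 0.001, 1.496]
contact_force: [-0.2, 0.1, -0.6]
opening: 0.002
finger_force: 0.1
```

apply_moves --rows '[{"dx": 0.005, "dy": 0, "dz": 0, "ax": 0, "ay": 0, "az": 0, "fingers": 0}, {"dx": 0.005, "dy": 0, "dz": 0, "ax": 0, "ay": 0, "az": 0, "fingers": 0}, {"dx": 0.005, "dy": 0, "dz": 0, "ax": 0, "ay": 0, "az": 0, "fingers": 0}, {"dx": 0.005, "dy": 0, "dz": 0, "ax": 0, "ay": 0, "az": 0, "fingers": 0}, {"dx": 0.005, "dy": 0, "dz": 0, "ax": 0, "ay": 0, "az": 0, "fingers": 0}, {"dx": 0.005, "dy": 0, "dz": 0, "ax": 0, "ay": 0, "az": 0, "fingers": 0}, {"dx": 0.005, "dy": 0, "dz": 0, "ax": 0, "ay": 0, "az": 0, "fingers": 0}, {"dx": 0, "dy": 0, "dz": 0, "ax": 0, "ay": 0, "az": 0, "fingers": 0}]'

```text
time: 14.3
eef_pos: [0.5125, -0.1892, 0.1272]
orientation: [-3.141, -0.0, 1.497]
contact_force: [0.4, -0.1, -0.2]
opening: 0.002
finger_force: 0.0
```

apply_moves --rows '[{"dx": 0, "dy": 0, "dz": 0, "ax": 0, "ay": 0, "az": 0, "fingers": 0}, {"dx": -0.01, "dy": 0, "dz": 0, "ax": 0, "ay": 0, "az": 0, "fingers": 0}, {"dx": -0.02, "dy": 0, "dz": 0, "ax": 0, "ay": 0, "az": 0, "fingers": 0}, {"dx": -0.02, "dy": 0, "dz": 0, "ax": 0, "ay": 0, "az": 0, "fingers": 0}, {"dx": 0, "dy": 0, "dz": -0.03, "ax": 0, "ay": 0, "az": 0, "fingers": 0}, {"dx": 0, "dy": 0, "dz": -0.03, "ax": 0, "ay": 0, "az": 0, "fingers": 0}, {"dx": 0, "dy": 0, "dz": -0.03, "ax": 0, "ay": 0, "az": 0, "fingers": 0}, {"dx": 0, "dy": 0, "dz": 0, "ax": 0, "ay": 0, "az": 0, "fingers": 0}, {"dx": 0, "dy": 0, "dz": 0, "ax": 0, "ay": 0, "az": 0, "fingers": 0}, {"dx": 0, "dy": 0, "dz": 0, "ax": 0, "ay": 0, "az": 0, "fingers": 0}]'

```text
time: 15.3
eef_pos: [0.508, -0.2399, 0.216]
orientation: [-3.14, -0.001, 1.495]
contact_force: [0.3, -0.0, 0.4]
opening: -0.001
finger_force: 0.0
```

```bash
python3 -c "
from h import *
s=status.read_state();print(s['eef_pos'],s['orientation'],s['contact_force'])
im=grab('wrist','w5'); c=cam('wrist',s)
hsv=cv2.cvtColor(im,cv2.COLOR_RGB2HSV);k,a,_=cen((hsv[...,0]>50)&(hsv[...,0]<70)&(hsv[...,1]>150)&(np.arange(560)<350)&(np.arange(420)[:,None]<150));print(k,a,ray(c,k,.083))"
```

```text
[ 0.50797037 -0.239877    0.21598412] [-3.13981651e+00 -1.01542778e-03  1.49538108e+00] [ 0.25405305 -0.01387844  0.35394991]
[196.62776957 114.20531758] 677 [ 0.44856552 -0.16690874  0.083     ]
```

View pics/w5.png

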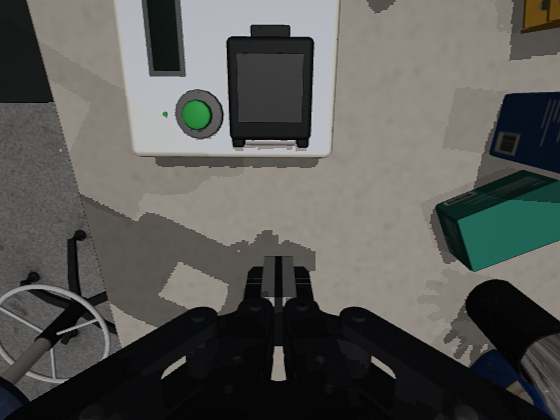

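The lid now lies flat over the well, at about (270,90), and the key is at (197,114). Moving over the key.

apply_moves --rows '[{"dx": 0.0173, "dy": -0.0166, "dz": 0, "ax": 0, "ay": 0, "az": 0, "fingers": 0}, {"dx": 0.0173, "dy": -0.0166, "dz": 0, "ax": 0, "ay": 0, "az": 0, "fingers": 0}, {"dx": 0.0173, "dy": -0.0166, "dz": 0, "ax": 0, "ay": 0, "az": 0, "fingers": 0}, {"dx": 0.0173, "dy": -0.0166, "dz": 0, "ax": 0, "ay": 0, "az": 0, "fingers": 0}, {"dx": 0, "dy": 0, "dz": 0.03, "ax": 0, "ay": 0, "az": 0, "fingers": 0}, {"dx": 0, "dy": 0, "dz": 0, "ax": 0, "ay": 0, "az": 0, "fingers": 0}, {"dx": 0, "dy": 0, "dz": 0, "ax": 0, "ay": 0, "az": 0, "fingers": 0}]'

```text
time: 16.05
eef_pos: [0.4471, -0.1656, 0.1865]
orientation: [-3.139, -0.001, 1.496]
contact_force: [0.3, -0.8, -0.4]
opening: -0.001
finger_force: 0.0
```

```bash
python3 -c "
from h import *
s=status.read_state();print(s['eef_pos'],s['orientation'],s['contact_force'])
im=grab('wrist','w6'); c=cam('wrist',s)
hsv=cv2.cvtColor(im,cv2.COLOR_RGB2HSV);k,a,m=cen((hsv[...,0]>50)&(hsv[...,0]<70)&(hsv[...,1]>150));print(k,a,ray(c,k,.083),cv2.boundingRect(m.astype(np.uint8)), proj(c,[.447,-.166,.083]))"
```

```text
[ 0.44706512 -0.16558723  0.18649998] [-3.13910130e+00 -1.37317531e-03  1.49574839e+00] [ 0.3044846  -0.79018811 -0.43661704]
[278.02402402 206.56306306] 666 [ 0.4478117  -0.16590335  0.083     ] (264, 192, 29, 30) [277.00098303 206.75327762]
```

View pics/w6.png

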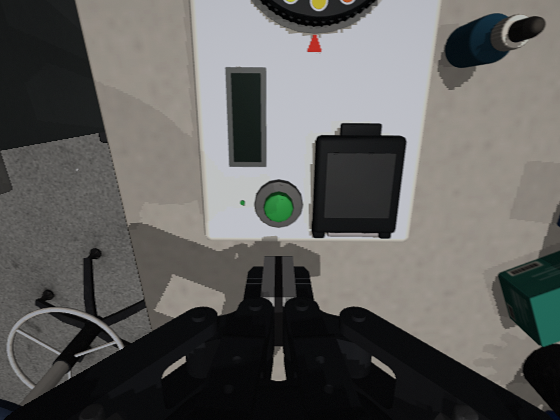

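The key at (278,206) is straight below the tip, the lid is shut, and the arrow now points at the fourth dot along. Pressing the key.

apply_moves --rows '[{"dx": 0, "dy": 0, "dz": 0.03, "ax": 0, "ay": 0, "az": 0, "fingers": 0}, {"dx": 0, "dy": 0, "dz": 0.03, "ax": 0, "ay": 0, "az": 0, "fingers": 0}, {"dx": 0, "dy": 0, "dz": 0.025, "ax": 0, "ay": 0, "az": 0, "fingers": 0}, {"dx": 0, "dy": 0, "dz": 0.013, "ax": 0, "ay": 0, "az": 0, "fingers": 0}, {"dx": 0, "dy": 0, "dz": 0, "ax": 0, "ay": 0, "az": 0, "fingers": 0}, {"dx": 0, "dy": 0, "dz": 0, "ax": 0, "ay": 0, "az": 0, "fingers": 0}]'

```text
time: 16.7
eef_pos: [0.4485, -0.1665, 0.0903]
orientation: [3.141, 0.001, 1.496]
contact_force: [-0.4, -0.8, -0.7]
opening: 0.003
finger_force: 0.0
```

apply_moves --rows '[{"dx": 0, "dy": 0, "dz": 0.003, "ax": 0, "ay": 0, "az": 0, "fingers": 0}, {"dx": 0, "dy": 0, "dz": 0.002, "ax": 0, "ay": 0, "az": 0, "fingers": 0}, {"dx": 0, "dy": 0, "dz": 0.002, "ax": 0, "ay": 0, "az": 0, "fingers": 0}, {"dx": 0, "dy": 0, "dz": 0, "ax": 0, "ay": 0, "az": 0, "fingers": 0}, {"dx": 0, "dy": 0, "dz": 0, "ax": 0, "ay": 0, "az": 0, "fingers": 0}]'

```text
time: 17.2
eef_pos: [0.4481, -0.1661, 0.0827]
orientation: [3.141, 0.0, 1.496]
contact_force: [-0.6, -0.1, 1.6]
opening: 0.002
finger_force: 0.7
```

Contact starts near z = 0.083. Pressing on until the force shows the key has bottomed.

apply_moves --rows '[{"dx": 0, "dy": 0, "dz": 0.002, "ax": 0, "ay": 0, "az": 0, "fingers": 0}, {"dx": 0, "dy": 0, "dz": 0.002, "ax": 0, "ay": 0, "az": 0, "fingers": 0}, {"dx": 0, "dy": 0, "dz": 0, "ax": 0, "ay": 0, "az": 0, "fingers": 0}, {"dx": 0, "dy": 0, "dz": 0, "ax": 0, "ay": 0, "az": 0, "fingers": 0}]'

```text
time: 17.6
eef_pos: [0.4481, -0.1662, 0.0786]
orientation: [3.141, 0.0, 1.496]
contact_force: [1.7, -0.1, 4.6]
opening: 0.004
finger_force: 2.0
```

apply_moves --rows '[{"dx": 0, "dy": 0, "dz": 0.001, "ax": 0, "ay": 0, "az": 0, "fingers": 0}, {"dx": 0, "dy": 0, "dz": 0.0005, "ax": 0, "ay": 0, "az": 0, "fingers": 0}, {"dx": 0, "dy": 0, "dz": 0, "ax": 0, "ay": 0, "az": 0, "fingers": 0}, {"dx": 0, "dy": 0, "dz": 0, "ax": 0, "ay": 0, "az": 0, "fingers": 0}]'

```text
time: 18.0
eef_pos: [0.4481, -0.1662, 0.0778]
orientation: [3.141, 0.0, 1.496]
contact_force: [-2.8, 1.1, 12.5]
opening: 0.002
finger_force: 6.4
```

The key bottomed, with the force up to 12.5 N. Releasing straight up.

apply_moves --rows '[{"dx": 0, "dy": 0, "dz": -0.003, "ax": 0, "ay": 0, "az": 0, "fingers": 0}, {"dx": 0, "dy": 0, "dz": -0.005, "ax": 0, "ay": 0, "az": 0, "fingers": 0}, {"dx": 0, "dy": 0, "dz": -0.02, "ax": 0, "ay": 0, "az": 0, "fingers": 0}, {"dx": 0, "dy": 0, "dz": -0.03, "ax": 0, "ay": 0, "az": 0, "fingers": 0}, {"dx": 0, "dy": 0, "dz": -0.03, "ax": 0, "ay": 0, "az": 0, "fingers": 0}, {"dx": 0, "dy": 0, "dz": -0.03, "ax": 0, "ay": 0, "az": 0, "fingers": 0}, {"dx": -0.015, "dy": -0.01, "dz": -0.02, "ax": 0, "ay": 0, "az": 0, "fingers": 0}, {"dx": 0, "dy": 0, "dz": 0, "ax": 0, "ay": 0, "az": 0, "fingers": 0}, {"dx": 0, "dy": 0, "dz": 0, "ax": 0, "ay": 0, "az": 0, "fingers": 0}]'

```text
time: 18.9
eef_pos: [0.4361, -0.1798, 0.2142]
orientation: [-3.141, -0.001, 1.495]
contact_force: [0.7, 0.5, 0.1]
opening: -0.001
finger_force: 0.0
```

```bash
python3 -c "
from h import *
dots(name='w7')
s=status.read_state();im=grab('wrist','w8'); c=cam('wrist',s)
hsv=cv2.cvtColor(im,cv2.COLOR_RGB2HSV);k,a,m=cen((hsv[...,0]>50)&(hsv[...,0]<70)&(hsv[...,1]>150)&(np.arange(420)[:,None]>90));print(k,a,ray(c,k,.083))"
```

```text
[] tcp -104.71981776003899 0.20338618034928788 18.9 [0.69368753 0.45597588 0.12573513]
[289.3427065  180.48857645] 569 [ 0.44728384 -0.16586105  0.083     ]
```

View pics/w8.png

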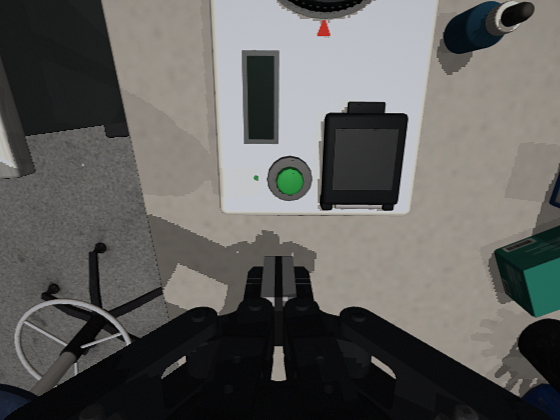

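The view shows the lid shut at (365,160) and the key back up and unmoved at (289,180). The dial position was confirmed after the last click, and nothing is being touched, so I'm handing in.

```bash
python3 -c "
from cell import job
print(job.finish_job())"
```

```text
the job is handed in; nothing more can be done
None
```

I turned the dial four clicks clockwise, shut the lid, pressed the read key fully down and let it come up, in that order, and handed the job in at about 19 s of the 70 s allowed.

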